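Change the framed picture under the magnifier lamp

ROBOT

A 6-joint arm with a two-finger parallel gripper is mounted at the origin on the work surface. World frame = base frame: x ahead of the robot, y to its left, z up, the work surface at z = 0. Lengths are in m, angles in rad, forces in N, time in s.
With the tool pointing down it reaches from about 0.325 to 1 m from the base axis. Payload 5.1 kg.
Tool frame: the origin (TCP) lies at the centre of the arm's flange, where the gripper is bolted on; the fingertips stand 173 mm ahead of it and the grasp point (between the pads) lies ahead of it (manip.tcp_to_grasp is the z of the grasp point in the tool frame, in m); z points along the fingers, y is the line along which they close (so a half turn about z gives the same grasp; the last joint's range is limited). The gripper opens to 85 mm and grips with 20 to 120 N. Pads are 22 mm wide; open, the fingers measure 114 mm over their backs; the gripper's body (76 mm by 85 mm) begins 54 mm behind the grasp point. The pads swing forward as they close: fully open they stand 13 mm farther back than shut.
Start: joints at [-0.083, 0.124, 1.65, -0, 1.367, -0.083], TCP at [0.65, -0, 0.405] pointing down, gripper open.
Joint ranges: [-2.61, 2.61], [-1.02, 2.33], [0.03, 2.71], [-1.35, 4.49], [0.32, 2.68], [-2.91, 2.91]. Speed limits (rad/s): [2.57, 2.57, 3.14, 3.14, 3.14, 3.14].

INTERFACE

Orientations are given as a unit quaternion [x, y, z, w].
In Python, from workcell import manip gives the robot as it stands.
- The arm moves only by the shell command python3 -m pendant 'ROWS' [OPENING] [FORCE]. ROWS is JSON, a list of rows, each an object of numbers: "dx", "dy", "dz": the shift along the tool's x, y, z scaled (see below); "spin": the turn about the tool's z scaled (see below). In form: [{"dx": .., "dy": .., "dz": .., "spin": ..}, ...]. A call has 1 to 8 rows; each row shifts and turns the commanded pose from where the row before left it, along the tool's axes as they then stand; what a row does not reach is not made up. The controller multiplies each number of a shift by 0.02 m and each number of a turn by 0.1 rad. A row lasts 1/10 s, in which the tool goes at most 50 mm and 8.59 degrees, less where a joint would pass 70% of its speed; a pose out of reach is approached as far as the arm can. A call with a number of a shift or a turn outside -1 to 1 is refused whole. A call with a gripper value outside its range is refused whole. OPENING is the opening, from 0 (shut) to 1 (fully open), set as the call begins (- or left out, the last holds). The fingers move at their own pace and stop on an object; FORCE is the grip in N (left out, the last holds). Time passes only in rows, so rows that do not move let the fingers close. It gives the time, the measured TCP pose, the force, the opening and the grip force at its end, in the units of the state.
- manip.get_state(): the state, without advancing time (a new reading comes with each control period).
- manip.get_image(name): name is "scene" or "side" or "wrist"; returns the picture (384x512x3 uint8, red, green, blue); there is no depth.
- manip.camera_params(name): a dict with "intrinsics" (3x3 intrinsics, pixels), "R" (3x3) and "t" (3): a world point X has camera coordinates R X + t. Camera axes: x right, y down, z forward; pixel columns grow to the right and rows downward; lengths in m; the calibration is good to about 2 mm. A picture is of the moment at which its call begins: read the wrist's pose just before it. camera_params takes no time and is no camera call; for the wrist camera it gives the pose at the moment of the call.
- manip.job_done(): hands the job in; it is judged then, once.
The state is a dict: "time": time; "joints": joint angles; "qvel": joint speeds; "joint_torque": joint torques, N m; "eef_pos": TCP position; "eef_rot": TCP orientation; "contact_force": force on the tool from outside, world axes, zero at the start; "ft_torque": the same for the moment, N m; "finger_gap": finger opening in m; "gripper_force": force on a finger pad.
Only numpy, scipy, OpenCV 4.12 (cv2) and the standard library are available. Lean on these libraries where they do the work, as an engineer would, in place of code of your own. Each camera call takes 0.05 s, during which the arm holds its last target. There are 200 camera calls.

TASK

Swing the magnifier lamp right off the work tray, on the side where the tall glue bottle does not stand in its way, and move the finished picture from the tray to the middle of the free half of the plywood board, alongside the picture already there. While the lamp is still out of the way, set the next, blank frame in the middle of the tray, square with its lips, then swing the lamp back so that its lens is centred over that frame. Set both down gently, without dropping them, and do not disturb the bottle, the shell dish, the paper cup or the picture already on the board.

Things in the scene. Friction and masses are not known exactly. Their poses are not given: they have to be found in the camera images.
- lamp: Fixed table magnifier lamp, white: round cast base (164 mm across, 22 mm high) with an upright post on its centre, 163 mm tall over all at the hub cap. Origin on the table at the post's axis, which is the arm's vertical hinge; z up. At joint value 0 the arm points along the lamp's -x axis (towards the robot).
- lamp_arm (a joint): Swing angle of the lamp's horizontal arm about the post, rad, range -1.45 to 1.45. 0: the arm points along the lamp's -x; positive is anticlockwise seen from above, so the head goes to the lamp's -y (the robot's right), negative to the robot's left. Stiff with friction (about 1 to 2 N at the grip), it stays where it is left. Starts somewhere above the tray.
- lens (a point): Centre of the round lamp head: a white ring 132 mm across with a clear lens, 200 mm from the post axis; underside 122 mm, top 150 mm above the table. The lens centre, the arm and the grip lie on one line from the post. It strikes anything on the table taller than 120 mm.
- lamp_grip (a point): Middle of the upright black round grip on the outer rim of the lamp head, 256 mm from the post axis; 20 mm in diameter (cap 24 mm), standing from 150 to 192 mm above the table; this point 171 mm up. Pinch it from above to swing the lamp.
- tray: Fixed grey work tray before the lamp, 120 mm (its x) by 182 mm (its y), inside 112 by 174 mm; floor 6 mm and lips 12 mm above the table. Origin under its centre, on the table.
- tray_centre (a point): Centre of the tray's floor (6 mm above the table), axes as the tray's. The arm's circle passes within about 8 mm of it. Frames lie here with their long side along the tray's y.
- frame_finished_centre (a point): Centre, half-way up, of the finished picture (sea and shells) that starts in the tray under the lamp: wooden box frame 150 mm (its x) by 60 mm (its y) by 26 mm high, outside; picture recessed 10 mm. About 0.18 to 0.31 kg. x along its long side, z up.
- frame_next_centre (a point): Centre, half-way up, of the blank frame (bare plywood inside) of the same size and weight, 150 by 60 by 26 mm, that starts on the table to one side, opposite to the board. x along its long side, z up; either way round will do.
- board: Fixed plywood board 170 mm (its x) by 200 mm (its y), 10 mm thick, lying on the table on one side, left or right. Origin under its centre. The half with y below 0 is free; a finished picture already lies on the other half (y above 0).
- free_place (a point): Centre of the free half of the board, on its top (10 mm above the table), 52 mm to the board's -y from its middle; axes as the board's. The frame belongs there with its long side along the board's x.
- frame_done_centre (a point): Centre, half-way up, of the picture already lying on the board, same size frame (150 by 60 by 26 mm), long side about along the board's x. Leave alone.
- glue_bottle: Loose white glue bottle, 58 mm in diameter to 150 mm up, then a nozzle, 205 mm tall in all, standing beside the lamp on one side, left or right, in the lamp head's path. Origin under its centre. Leave alone.
- shell_dish: Loose low white dish of shells, 80 mm across, 25 mm high, beside the lamp on the other side; the lamp head passes over it. Origin under its centre. Leave alone.
- paper_cup: Loose white paper cup, 84 mm across at the rim, 108 mm tall, standing on the robot's left, beside the lamp; the lamp head (underside 122 mm) just passes over it. Origin under its centre. Leave alone.
Not all that is in view belongs to the job. What is shaped like the part that bears frame_finished_centre but turquoise is not meant. Leave any blue look-alike of the tray alone.

How it is judged:
On the way, in this order (a step that is already met when the one before it is completed fails the run):
1. the lamp head is swung off the tray (lens centre over 150 mm from the tray's centre) (horizontal distance between lens and tray_centre above 0.15 m), for 0.2 s.
2. the blank frame lies in the middle of the tray while the lamp is still clear and the finished picture is on the board's free half (horizontal distance between lens and tray_centre above 0.15 m and horizontal distance between frame_next_centre and tray_centre below 0.02 m and z of frame_next_centre in the frame of tray_centre below 0.017 m and horizontal distance between frame_finished_centre and free_place below 0.022 m and z of frame_finished_centre in the frame of free_place below 0.017 m), for 0.2 s.
At the end, for the whole second after the job is handed in: Blank frame flat on the tray floor, within 20 mm of its centre and 0.15 rad of its long axis; lens centre within 25 mm (level) of that frame's centre; finished picture flat on the board, within 22 mm of the free half's centre and 0.2 rad of the board's x; all at rest (horizontal distance between frame_next_centre and tray_centre below 0.02 m and z of frame_next_centre in the frame of tray_centre below 0.017 m and angle between the x axis of frame_next_centre and the y axis of tray_centre, either way round below 0.15 rad and angle between each of frame_next_centre, frame_finished_centre's own z axis and vertical below 0.06 rad and horizontal distance between lens and frame_next_centre below 0.025 m and horizontal distance between frame_finished_centre and free_place below 0.022 m and z of frame_finished_centre in the frame of free_place below 0.017 m and angle between the x axis of frame_finished_centre and the x axis of free_place, either way round below 0.2 rad and linear speed of each of frame_next, frame_finished below 0.02 m/s and velocity of joint lamp_arm between -0.05 and 0.05 rad/s); the robot touches nothing.
It fails at once if glue bottle moved over 20 mm or tipped (distance of glue_bottle from where it was at the start of the episode above 0.02 m or angle between glue_bottle's own z axis and vertical above 0.3 rad).
It fails at once if shell dish or paper cup moved over 20 mm (distance of any of shell_dish, paper_cup from where it was at the start of the episode above 0.02 m).
It fails at once if picture already on the board moved over 15 mm (distance of frame_done_centre from where it was at the start of the episode above 0.015 m).
It fails at once if blank frame dropped or banged down (still over 0.45 m/s within 15 mm of landing) (linear speed of frame_next above 0.45 m/s and horizontal distance between frame_next_centre and tray_centre below 0.06 m and z of frame_next_centre in the frame of tray_centre below 0.028 m).
It fails at once if finished picture dropped or banged down (still over 0.45 m/s within 15 mm of landing) (linear speed of frame_finished above 0.45 m/s and horizontal distance between frame_finished_centre and free_place below 0.06 m and z of frame_finished_centre in the frame of free_place below 0.028 m).
It also fails if it takes over 72 s, if anything falls off the work surface, if the arm or the gripper's body presses on something with over 40 N, if the wrist force passes 120 N, or if a joint passes its speed limit or range.

## Working session

There is one attempt and no reset: what is moved stays moved. The work goes in short steps, Python scripts to look and compute and a shell command to move; the robot and the scene stay as the last step left them, time stands still between calls to the robot, and variables do not carry over. Pictures are saved under pics/ and viewed, at most 10 in all, crops included, and the job is handed in when it is done.

```bash
mkdir -p pics; cat > h.py <<'E'
import numpy as np, cv2
from workcell import manip
def grab(n,f):
    p=manip.camera_params(n); im=manip.get_image(n)
    cv2.imwrite(f'pics/{f}.png',cv2.cvtColor(im,cv2.COLOR_RGB2BGR))
    np.savez(f'pics/{f}.npz',K=p['intrinsics'],R=p['R'],t=p['t'],im=im); return im,p
def load(f):
    d=np.load(f'pics/{f}.npz'); return d['im'],dict(intrinsics=d['K'],R=d['R'],t=d['t'])
def ray(p,uv,z):
    K,R,t=map(np.array,(p['intrinsics'],p['R'],p['t']))
    uv=np.atleast_2d(uv).astype(float); d=(R.T@np.linalg.inv(K)@np.c_[uv,np.ones(len(uv))].T).T
    c=-R.T@t; return c+d*((z-c[2])/d[:,2])[:,None]
def proj(p,X):
    K,R,t=map(np.array,(p['intrinsics'],p['R'],p['t']))
    x=(K@(R@np.atleast_2d(X).T+t[:,None])).T; return x[:,:2]/x[:,2:]
E
python3 - <<'E'
from h import *
ims=[]
for n in('scene','side','wrist'):
    im,p=grab(n,n+'0'); print(n,(-np.array(p['R']).T@p['t']).round(3),np.array(p['R'])[2].round(2)); ims.append(im)
print(manip.get_state(),manip.tcp_to_grasp)
a=np.hstack(ims[:2]); cv2.imwrite('pics/a.png',cv2.resize(a,(800,300),interpolation=3)[:,:,::-1])
cv2.imwrite('pics/s.png',cv2.resize(ims[0],(800,600))[:,:,::-1])
E
```

```text
scene [0.847 0.527 1.032] [-0.34 -0.45 -0.82]
side [-0.24  -0.814  1.051] [ 0.49  0.58 -0.65]
wrist [0.65  0.076 0.373] [-0.   -0.29 -0.96]
{'time': 0.15, 'joints': array([-8.25595231e-02,  1.24367897e-01,  1.65139101e+00, -3.63998833e-06,
        1.36751018e+00, -8.26204519e-02]), 'qvel': array([-0.0009497 , -0.00055812, -0.00490466,  0.00086788, -0.00029589,
        0.00095638]), 'joint_torque': array([ 3.58459238e-04, -4.24227583e+01, -3.66012383e+01, -4.16494640e-05,
        4.65309960e-03, -1.53378886e-05]), 'eef_pos': array([6.49799600e-01, 1.34598389e-05, 4.03708856e-01]), 'eef_rot': array([ 7.07084730e-01,  7.07128335e-01, -5.43154585e-04, -6.38435546e-04]), 'contact_force': array([-0.03070593, -0.80430932, -1.08415743]), 'ft_torque': array([ 0.02042089, -0.0391396 , -0.04384087]), 'gripper_force': 0.0, 'finger_gap': 0.08544437680608233} 0.1547
```

View pics/s.png

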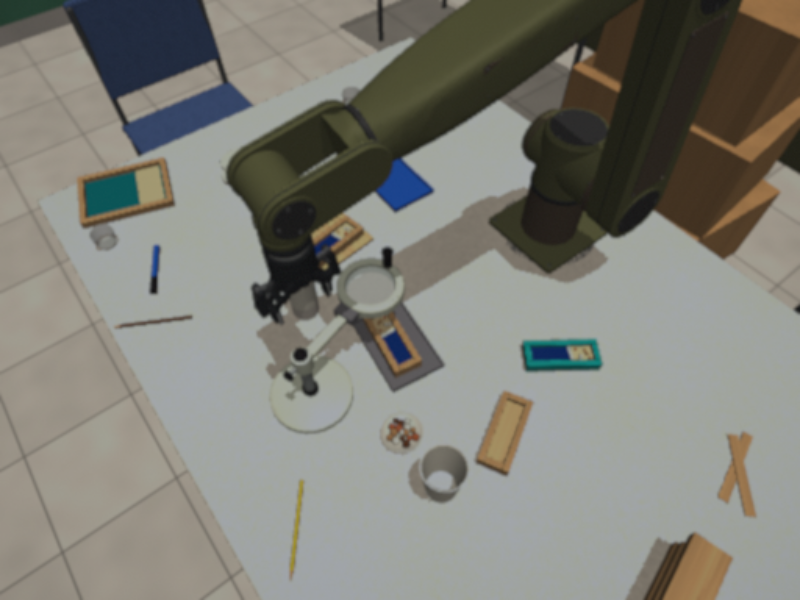

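View pics/side0.png

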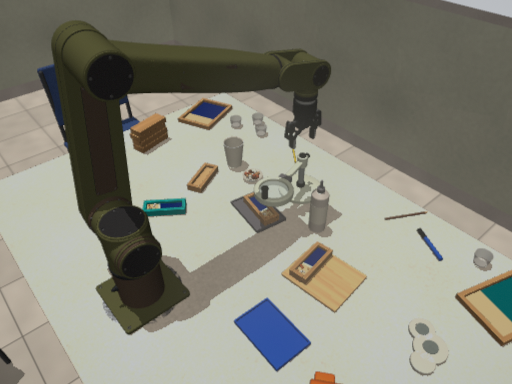

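View pics/wrist0.png

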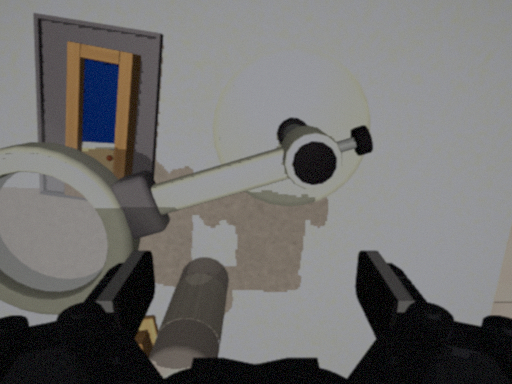

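The scene picture (800×600) shows the lamp at hub (302,355), lens (370,287) and grip (388,257). The tray is at (400,345), the dish at (402,432) and the cup at (443,470). In the side picture the bottle is at (319,205) and the board at (325,275), on the robot's right. So I swing the lamp left, which is negative.

Frame candidates (scene 800 px):
- **Finished picture:** wooden frame in the tray, (395,340).
- **Turquoise decoy:** (560,355).
- **Blank frame:** plywood inside, (505,430).
- **Done picture:** on the board, (335,235).

The blue plate at (400,185) is the tray look-alike.

```bash
python3 - <<'E'
from h import *
s,ps=load('scene0'); d,pd=load('side0'); w,pw=load('wrist0')
k=.64
P=lambda n,p,uv,z: print(n,ray(p,uv,z).round(3).tolist())
P('hub wrist',pw,(312,160),.163)
P('hub scene',ps,np.array((300,353))*k,.163)
P('lens scene',ps,np.array((370,285))*k,.150); P('lens wrist',pw,(48,228),.145); P('lens side',pd,(273,191),.15)
P('grip scene top',ps,np.array((388,252))*k,.192); P('grip side top',pd,(265,188),.192)
P('tray scene',ps,np.array([(442,362),(395,389)])*k,.012)
P('tray wrist',pw,[(37,15),(162,36)],.012)
P('cup rim',ps,np.array((443,467))*k,.108); P('dish',ps,np.array((402,432))*k,.02);P('bottle side',pd,(321,184),.205)
P('board',pd,[(283,273),(325,306),(366,275)],.01)
P('done',pd,[(290,266),(300,279),(332,258),(321,245)],.036)
# blank frame by colour
for n,im,p in(('scene',s,ps),('side',d,pd)):
    h=cv2.cvtColor(im,cv2.COLOR_RGB2HSV); m=cv2.inRange(h,(5,80,60),(25,255,255))
    for c in cv2.findContours(m,0,2)[0]:
        if cv2.contourArea(c)>150:
            r=cv2.minAreaRect(c); q=ray(p,cv2.boxPoints(r),.026); L=sorted(np.linalg.norm(q[1:3]-q[:2],axis=1))
            print(n,np.round(r[0]),q.mean(0).round(3),np.round(L,3),[np.round(np.degrees(np.arctan2(*(q[i+1]-q[i])[1::-1])),1) for i in(0,1)])
big=cv2.resize(s[190:330,200:400],(800,560),interpolation=2); cv2.imwrite('pics/crop.png',big[:,:,::-1])
E
```

```text
hub wrist [[0.685, 0.03, 0.163]]
hub scene [[0.687, 0.03, 0.163]]
lens scene [[0.499, -0.023, 0.15]]
lens wrist [[0.502, -0.023, 0.145]]
lens side [[0.483, -0.04, 0.15]]
grip scene top [[0.444, -0.039, 0.192]]
grip side top [[0.441, -0.049, 0.192]]
tray scene [[0.443, 0.136, 0.012], [0.554, 0.126, 0.012]]
tray wrist [[0.444, 0.137, 0.012], [0.561, 0.119, 0.012]]
cup rim [[0.604, 0.323, 0.108]]
dish [[0.599, 0.207, 0.02]]
bottle side [[0.574, -0.161, 0.205]]
board [[0.358, -0.227, 0.01], [0.367, -0.392, 0.01], [0.543, -0.399, 0.01]]
done [[0.377, -0.236, 0.036], [0.365, -0.291, 0.036], [0.497, -0.299, 0.036], [0.511, -0.239, 0.036]]
scene [442. 368.] [0.38  0.68  0.026] [0.089 0.137] [np.float64(-166.0), np.float64(113.6)]
scene [470. 303.] [0.18  0.626 0.026] [0.063 0.152] [np.float64(145.1), np.float64(35.6)]
scene [323. 276.] [0.448 0.322 0.026] [0.061 0.154] [np.float64(-151.8), np.float64(118.7)]
scene [251. 218.] [0.496 0.041 0.026] [0.068 0.156] [np.float64(177.3), np.float64(78.2)]
scene [217. 151.] [ 0.425 -0.258  0.026] [0.122 0.128] [np.float64(-171.1), np.float64(82.7)]
sc
[... 217 characters left out ...]
  0.026] [0.176 0.708] [np.float64(-146.2), np.float64(109.9)]
side [324. 378.] [ 0.203 -0.535  0.026] [0.028 0.067] [np.float64(-40.9), np.float64(-138.7)]
side [496. 312.] [ 0.705 -0.717  0.026] [0.205 0.22 ] [np.float64(-17.1), np.float64(-136.9)]
side [324. 275.] [ 0.439 -0.316  0.026] [0.193 0.229] [np.float64(16.9), np.float64(-89.5)]
side [260. 208.] [0.487 0.032 0.026] [0.08  0.181] [np.float64(16.8), np.float64(-97.7)]
side [202. 177.] [0.437 0.311 0.026] [0.085 0.19 ] [np.float64(29.9), np.float64(-89.7)]
side [149. 132.] [0.444 0.729 0.026] [0.224 0.235] [np.float64(15.4), np.float64(-105.3)]
side [205. 113.] [0.732 0.708 0.026] [0.253 0.357] [np.float64(26.8), np.float64(-103.7)]
```

View pics/crop.png

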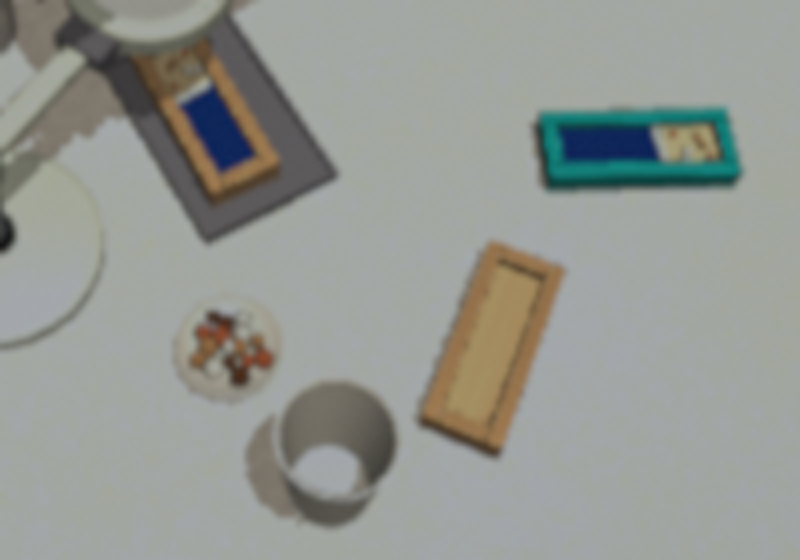

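The crop confirms three frames: the finished wooden picture in the tray (220,130), the turquoise decoy (640,150) and the blank frame (490,350). The two grip estimates agree and the hub-to-grip distance is about 0.255. I move above the grip at about (0.440,-0.040).

```bash
python3 -m pendant '[{"dy":-1,"dx":-0.2},{"dy":-1,"dx":-0.2},{"dy":-1,"dx":-0.2},{"dy":-1,"dx":-0.2},{"dy":-1,"dx":-0.2},{"dy":-1,"dx":-0.2},{"dy":-1,"dx":-0.2},{"dy":-1,"dx":-0.2}]' 1; python3 -m pendant '[{"dy":-1,"dx":-0.2},{"dy":-1,"dx":-0.2},{"dy":-0.5},{},{}]'
python3 - <<'E'
from h import *
im,p=grab('wrist','w1'); print(proj(p,[[.44,-.04,.192],[.44,-.04,.15]]).round())
s=grab('side','d1')
E
```

```text
[[-96. 285.]
 [-39. 252.]]invalid input
invalid input
```

View pics/w1.png

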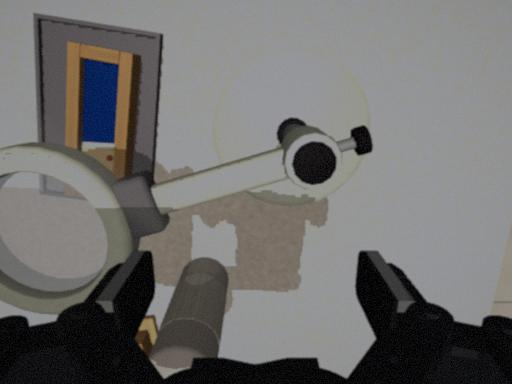

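The picture is unchanged because the call was refused. Probably every key has to be present in each row.

```bash
python3 -m pendant '[{"dx":-0.2,"dy":-1,"dz":0,"spin":0},{"dx":-0.2,"dy":-1,"dz":0,"spin":0},{"dx":-0.2,"dy":-1,"dz":0,"spin":0},{"dx":-0.2,"dy":-1,"dz":0,"spin":0},{"dx":-0.2,"dy":-1,"dz":0,"spin":0},{"dx":-0.2,"dy":-1,"dz":0,"spin":0},{"dx":-0.2,"dy":-1,"dz":0,"spin":0},{"dx":-0.2,"dy":-1,"dz":0,"spin":0}]' 1.0 && python3 -m pendant '[{"dx":-0.2,"dy":-1,"dz":0,"spin":0},{"dx":-0.2,"dy":-1,"dz":0,"spin":0},{"dx":0,"dy":-0.5,"dz":0,"spin":0},{"dx":0,"dy":0,"dz":0,"spin":0},{"dx":0,"dy":0,"dz":0,"spin":0}]'
python3 - <<'E'
from h import *
im,p=grab('wrist','w1'); print(proj(p,[[.44,-.04,.192],[.44,-.04,.15]]).round())
E
```

```text
time: 1.05
eef_pos: [0.4891, -0.0321, 0.4046]
eef_rot: [0.707, 0.707, -0.0, -0.0]
contact_force: [0.0, -0.1, 0.2]
finger_gap: 0.0853
gripper_force: 0.0
time: 1.55
eef_pos: [0.4403, -0.0399, 0.405]
eef_rot: [0.707, 0.707, 0.0, 0.0]
contact_force: [0.1, -0.1, -1.0]
finger_gap: 0.0856
gripper_force: 0.0
[[253. 222.]
 [253. 199.]]
```

View pics/w1.png

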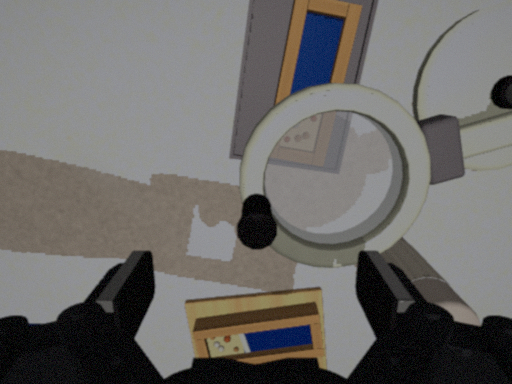

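Cap top is at (257,228), within 5 mm of prediction. I descend and pinch it.

```bash
python3 -m pendant '[{"dx":-0.15,"dy":0.1,"dz":1,"spin":0},{"dx":0,"dy":0,"dz":1,"spin":0},{"dx":0,"dy":0,"dz":1,"spin":0},{"dx":0,"dy":0,"dz":0.6,"spin":0},{"dx":0,"dy":0,"dz":0,"spin":0},{"dx":0,"dy":0,"dz":0,"spin":0}]' 1.0
python3 -m pendant '[{"dx":0,"dy":0,"dz":0,"spin":0},{"dx":0,"dy":0,"dz":0,"spin":0},{"dx":0,"dy":0,"dz":0,"spin":0},{"dx":0,"dy":0,"dz":0,"spin":0},{"dx":0,"dy":0,"dz":0,"spin":0},{"dx":0,"dy":0,"dz":0,"spin":0},{"dx":0,"dy":0,"dz":0,"spin":0},{"dx":0,"dy":0,"dz":0,"spin":0}]' 0.0 30
python3 - <<'E'
import numpy as np
h=np.array([.686,.030]); 
prev=None
for a in np.radians(np.arange(196,104,-3.8)):
    q=h+.256*np.array([np.cos(a),np.sin(a)])
    print(round(np.degrees(a)),q.round(3), None if prev is None else ((q-prev)/.02).round(2)[::-1]); prev=q
E
```

```text
time: 2.2
eef_pos: [0.4425, -0.043, 0.3331]
eef_rot: [0.707, 0.707, 0.0, 0.0]
contact_force: [0.2, -0.0, 0.5]
finger_gap: 0.0855
gripper_force: 0.0
time: 3.0
eef_pos: [0.4417, -0.0431, 0.3332]
eef_rot: [0.707, 0.707, -0.001, -0.0]
contact_force: [-5.8, -0.7, 5.4]
finger_gap: 0.0228
gripper_force: 29.2
196 [ 0.44  -0.041] None
192 [ 0.436 -0.024] [ 0.82 -0.21]
188 [ 0.433 -0.007] [ 0.84 -0.15]
185 [0.431 0.009] [ 0.84 -0.1 ]
181 [0.43  0.026] [ 0.85 -0.04]
177 [0.43  0.043] [0.85 0.02]
173 [0.432 0.06 ] [0.85 0.07]
169 [0.434 0.077] [0.84 0.13]
166 [0.438 0.094] [0.83 0.18]
162 [0.443 0.11 ] [0.81 0.24]
158 [0.449 0.126] [0.8  0.29]
154 [0.456 0.141] [0.78 0.34]
150 [0.463 0.156] [0.75 0.39]
147 [0.472 0.171] [0.72 0.44]
143 [0.482 0.185] [0.69 0.49]
139 [0.493 0.198] [0.66 0.54]
135 [0.504 0.21 ] [0.62 0.58]
131 [0.517 0.222] [0.58 0.62]
128 [0.53  0.233] [0.54 0.65]
124 [0.544 0.243] [0.5  0.69]
120 [0.558 0.252] [0.45 0.72]
116 [0.573 0.26 ] [0.4  0.75]
112 [0.588 0.267] [0.35 0.77]
109 [0.604 0.273] [0.3 0.8]
105 [0.621 0.278] [0.24 0.81]
```

```bash
python3 -m pendant '[{"dx":0.82,"dy":-0.21,"dz":0,"spin":0},{"dx":0.84,"dy":-0.15,"dz":0,"spin":0},{"dx":0.84,"dy":-0.1,"dz":0,"spin":0},{"dx":0.85,"dy":-0.04,"dz":0,"spin":0},{"dx":0.85,"dy":0.02,"dz":0,"spin":0},{"dx":0.85,"dy":0.07,"dz":0,"spin":0},{"dx":0.84,"dy":0.13,"dz":0,"spin":0},{"dx":0.83,"dy":0.18,"dz":0,"spin":0}]'
```

```text
time: 3.8
eef_pos: [0.4385, 0.0922, 0.333]
eef_rot: [0.708, 0.707, -0.003, -0.003]
contact_force: [-15.9, 1.7, 11.5]
finger_gap: 0.0222
gripper_force: 28.7
```

```bash
python3 -m pendant '[{"dx":0.84,"dy":0.12,"dz":0,"spin":0},{"dx":0.82,"dy":0.17,"dz":0,"spin":0},{"dx":0.8,"dy":0.26,"dz":0,"spin":0},{"dx":0.77,"dy":0.33,"dz":0,"spin":0}]'
```

```text
time: 4.2
eef_pos: [0.4583, 0.1565, 0.3335]
eef_rot: [0.707, 0.707, 0.001, 0.001]
contact_force: [5.4, -4.7, 2.0]
finger_gap: 0.0212
gripper_force: 28.8
```

```bash
python3 -m pendant '[{"dx":0.72,"dy":0.44,"dz":0,"spin":0},{"dx":0.69,"dy":0.49,"dz":0,"spin":0},{"dx":0.66,"dy":0.54,"dz":0,"spin":0},{"dx":0.62,"dy":0.58,"dz":0,"spin":0},{"dx":0.58,"dy":0.62,"dz":0,"spin":0},{"dx":0.54,"dy":0.65,"dz":0,"spin":0}]'
```

```text
time: 4.8
eef_pos: [0.5224, 0.2361, 0.3334]
eef_rot: [0.707, 0.707, 0.0, -0.007]
contact_force: [-14.4, 14.4, 8.5]
finger_gap: 0.0179
gripper_force: 29.2
```

The gap falls from 22.8 to 17.9 mm and the wrist force is +y. That means the round cap is slipping toward the pads' -y edge: a cap 8 mm back gives r=0.257 about the hub, so the hub estimate is right. I reopen, recentre and regrip.

```bash
python3 -m pendant '[{"dx":0,"dy":0,"dz":0,"spin":0},{"dx":0,"dy":0,"dz":0,"spin":0},{"dx":0,"dy":0,"dz":0,"spin":0},{"dx":-0.4,"dy":0,"dz":0.1,"spin":0},{"dx":0,"dy":0,"dz":0,"spin":0},{"dx":0,"dy":0,"dz":0,"spin":0}]' 0.7
python3 -m pendant '[{"dx":0,"dy":0,"dz":0,"spin":0},{"dx":0,"dy":0,"dz":0,"spin":0},{"dx":0,"dy":0,"dz":0,"spin":0},{"dx":0,"dy":0,"dz":0,"spin":0},{"dx":0,"dy":0,"dz":0,"spin":0},{"dx":0,"dy":0,"dz":0,"spin":0},{"dx":0,"dy":0,"dz":0,"spin":0}]' 0.0 30
python3 -c "
from h import *
grab('scene','s2')"
```

```text
time: 5.4
eef_pos: [0.5239, 0.2235, 0.3305]
eef_rot: [0.708, 0.707, -0.0, -0.0]
contact_force: [0.7, 0.7, -0.8]
finger_gap: 0.0596
gripper_force: 0.0
time: 6.1
eef_pos: [0.524, 0.2243, 0.3309]
eef_rot: [0.707, 0.707, 0.0, -0.0]
contact_force: [-2.1, 1.5, 2.6]
finger_gap: 0.0221
gripper_force: 29.3
```

View pics/s2.png

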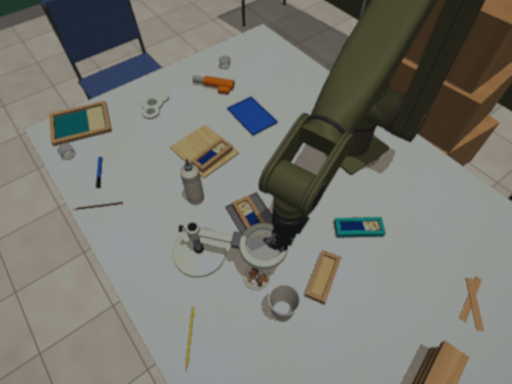

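The lamp head is now at (264,245), held, with the cup (284,300) and dish (256,278) still in place. I carry on.

```bash
python3 -m pendant '[{"dx":0.54,"dy":0.65,"dz":0,"spin":0},{"dx":0.5,"dy":0.69,"dz":0,"spin":0},{"dx":0.45,"dy":0.72,"dz":0,"spin":0},{"dx":0.4,"dy":0.75,"dz":0,"spin":0}]'
python3 - <<'E'
from h import *
im,p=grab('scene','s3'); b,q=load('s2')
print(ray(q,(264,242),.15))
E
```

```text
time: 6.55
eef_pos: [0.5805, 0.2623, 0.3309]
eef_rot: [0.707, 0.707, -0.0, -0.0]
contact_force: [-1.9, -2.3, 3.4]
finger_gap: 0.0225
gripper_force: 29.6
[[0.55759167 0.18233744 0.15      ]]
```

```bash
python3 -m pendant '[{"dx":0.35,"dy":0.77,"dz":0,"spin":0},{"dx":0.3,"dy":0.8,"dz":0,"spin":0},{"dx":0.24,"dy":0.81,"dz":0,"spin":0},{"dx":0,"dy":0,"dz":0,"spin":0}]'
python3 -m pendant '[{"dx":0,"dy":0,"dz":0,"spin":0},{"dx":0,"dy":0,"dz":0,"spin":0},{"dx":0,"dy":0,"dz":0,"spin":0},{"dx":0,"dy":0,"dz":0,"spin":0},{"dx":0,"dy":0,"dz":-1,"spin":0},{"dx":0,"dy":0,"dz":-1,"spin":0},{"dx":0,"dy":0,"dz":-1,"spin":0},{"dx":0,"dy":0,"dz":-1,"spin":0}]' 1.0
python3 -m pendant '[{"dx":-1,"dy":-0.7,"dz":0,"spin":0},{"dx":-1,"dy":-0.7,"dz":0,"spin":0},{"dx":-1,"dy":-0.7,"dz":0,"spin":0},{"dx":-1,"dy":-0.7,"dz":0,"spin":0},{"dx":-1,"dy":-0.7,"dz":0,"spin":0},{"dx":-1,"dy":-0.7,"dz":0,"spin":0},{"dx":-1,"dy":-0.7,"dz":0,"spin":0},{"dx":-1,"dy":-0.7,"dz":0,"spin":0}]'
python3 -m pendant '[{"dx":-1,"dy":-0.4,"dz":0,"spin":0},{"dx":-1,"dy":-0.4,"dz":0,"spin":0},{"dx":-1,"dy":-0.4,"dz":0,"spin":0},{"dx":-0.5,"dy":0,"dz":0,"spin":0},{"dx":0,"dy":0,"dz":0,"spin":0},{"dx":0,"dy":0,"dz":0,"spin":0}]'
python3 - <<'E'
from h import *
im,p=grab('wrist','w4'); grab('scene','s4'); grab('side','d4')
E
```

```text
time: 7.0
eef_pos: [0.6288, 0.2808, 0.3309]
eef_rot: [0.707, 0.707, 0.001, -0.001]
contact_force: [-0.5, 4.8, 1.3]
finger_gap: 0.0224
gripper_force: 30.2
time: 7.8
eef_pos: [0.6276, 0.2795, 0.4115]
eef_rot: [0.707, 0.707, -0.0, 0.0]
contact_force: [-0.4, 0.3, 0.0]
finger_gap: 0.0854
gripper_force: 0.0
time: 8.6
eef_pos: [0.5149, 0.1189, 0.4108]
eef_rot: [0.707, 0.707, 0.0, 0.0]
contact_force: [-0.6, 0.9, 0.3]
finger_gap: 0.0856
gripper_force: 0.0
time: 9.2
eef_pos: [0.492, 0.0499, 0.4108]
eef_rot: [0.707, 0.707, 0.0, -0.0]
contact_force: [-0.4, 0.2, 0.2]
finger_gap: 0.0857
gripper_force: 0.0
```

View pics/w4.png

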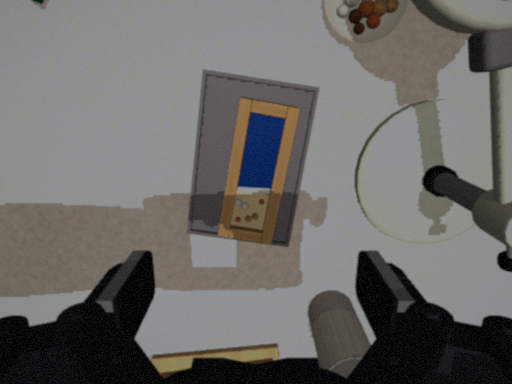

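Clear view: the tray corners are (204,70), (319,87), (290,246) and (188,232), and the frame spans (240,97) to (271,243). I take a quick look over the board before grasping.

```bash
python3 -m pendant '[{"dx":-1,"dy":-0.2,"dz":0,"spin":0},{"dx":-1,"dy":-0.2,"dz":0,"spin":0},{"dx":-1,"dy":-0.2,"dz":0,"spin":0},{"dx":-1,"dy":-0.2,"dz":0,"spin":0},{"dx":-1,"dy":-0.2,"dz":0,"spin":0},{"dx":-1,"dy":-0.2,"dz":0,"spin":0},{"dx":-1,"dy":-0.2,"dz":0,"spin":0},{"dx":-1,"dy":-0.2,"dz":0,"spin":0}]' >/dev/null
python3 -m pendant '[{"dx":-1,"dy":0,"dz":0,"spin":0},{"dx":-1,"dy":0,"dz":0,"spin":0},{"dx":-1,"dy":0,"dz":0,"spin":0},{"dx":-1,"dy":0,"dz":0,"spin":0},{"dx":-0.5,"dy":0,"dz":0,"spin":0},{"dx":0,"dy":0,"dz":0,"spin":0},{"dx":0,"dy":0,"dz":0,"spin":0}]'
python3 - <<'E'
from h import *
im,p=grab('wrist','w5')
w,q=load('w4')
T=ray(q,[(204,70),(319,87),(290,246),(188,232)],.012); print('tray',T.mean(0).round(4),np.linalg.norm(T-np.roll(T,-1,0),axis=1).round(3))
for i,j in((0,1),(3,2),(3,0),(2,1)): print(np.degrees(np.arctan2(*(T[j]-T[i])[1::-1])).round(1))
def wood(w,q,z):
    h=cv2.cvtColor(w,cv2.COLOR_RGB2HSV); m=cv2.inRange(h,(5,90,60),(25,255,255))
    for c in cv2.findContours(m,0,2)[0]:
        if cv2.contourArea(c)>400:
            r=cv2.minAreaRect(cv2.convexHull(c)); X=ray(q,cv2.boxPoints(r),z); e=X[1:3]-X[:2]
            print(np.round(r[0]),X.mean(0).round(4),np.linalg.norm(e,axis=1).round(3),np.degrees(np.arctan2(e[:,1],e[:,0])).round(1))
print('fin');wood(w,q,.032)
E
```

```text
time: 10.85
eef_pos: [0.46, -0.1998, 0.4106]
eef_rot: [0.707, 0.707, 0.0, -0.0]
contact_force: [-0.3, 1.2, -0.0]
finger_gap: 0.0852
gripper_force: 0.0
tray [0.4875 0.041  0.012 ] [0.118 0.18  0.12  0.179]
-8.0
-8.6
81.6
82.3
fin
[214. 360.] [ 0.4424 -0.2034  0.032 ] [0.156 0.033] [  6.9 -84.2]
[257. 171.] [0.4944 0.0339 0.032 ] [0.15  0.059] [ 78.4 -10.3]
[377.   6.] [0.6038 0.1918 0.032 ] [0.03  0.025] [ 41.1 -41.6]
```

View pics/w5.png

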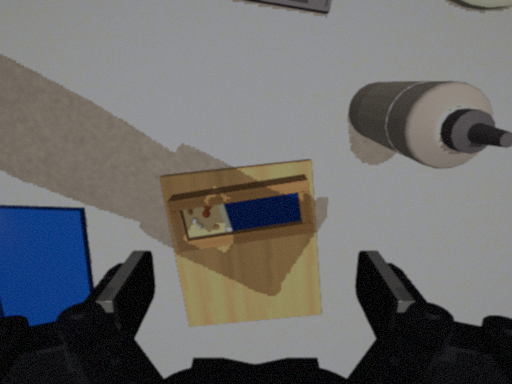

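Board corners are (161,175), (311,160), (322,315) and (189,327). The done picture lies on the upper (+y) half, so the lower half is free.

```bash
python3 - <<'E'
from h import *
w,q=load('w5')
T=ray(q,[(161,175),(311,160),(322,315),(189,327)],.010); c=T.mean(0); print(T.round(3).tolist(),'board',c.round(4),np.linalg.norm(T-np.roll(T,-1,0),axis=1).round(3))
A=[np.degrees(np.arctan2(*(T[j]-T[i])[1::-1])) for i,j in((0,1),(3,2),(3,0),(2,1))]; print(np.round(A,1))
a=np.radians((A[0]+A[1]+A[2]+A[3]-180)/4); print('x ang',np.degrees(a),'free',c[:2]-.052*np.array([-np.sin(a),np.cos(a)]))
D=ray(q,[(171,205),(309,184),(315,235),(187,248)],.036); print('done',D.mean(0).round(4),D.round(3).tolist(),np.linalg.norm(D-np.roll(D,-1,0),axis=1).round(3))
E
```

```text
[[0.357, -0.221, 0.01], [0.522, -0.204, 0.01], [0.545, -0.403, 0.01], [0.377, -0.421, 0.01]] board [ 0.4503 -0.3123  0.01  ] [0.166 0.2   0.169 0.201]
[ 5.9  6.1 95.7 96.8]
x ang 6.1231425317739365 free [ 0.45588562 -0.36403698]
done [ 0.4503 -0.2622  0.036 ] [[0.372, -0.247, 0.036], [0.517, -0.224, 0.036], [0.526, -0.281, 0.036], [0.386, -0.297, 0.036]] [0.146 0.058 0.14  0.052]
```

Sizes fit (0.168×0.200). The free place is (0.456,-0.364) with its x at 6.1°. The finished frame is at (0.494,0.034) with its long axis at about 79°. I go and grasp it.

```bash
python3 -m pendant '[{"dx":1,"dy":0.15,"dz":0,"spin":0},{"dx":1,"dy":0.15,"dz":0,"spin":0},{"dx":1,"dy":0.15,"dz":0,"spin":0},{"dx":1,"dy":0.15,"dz":0,"spin":0},{"dx":1,"dy":0.15,"dz":0,"spin":0},{"dx":1,"dy":0.15,"dz":0,"spin":0},{"dx":1,"dy":0.15,"dz":0,"spin":0},{"dx":1,"dy":0.15,"dz":0,"spin":0}]' >/dev/null
python3 -m pendant '[{"dx":1,"dy":0.15,"dz":0,"spin":0},{"dx":1,"dy":0.15,"dz":0,"spin":0},{"dx":1,"dy":0.2,"dz":0,"spin":0},{"dx":0.7,"dy":0,"dz":0,"spin":0},{"dx":0,"dy":0,"dz":1,"spin":0.95},{"dx":0,"dy":0,"dz":1,"spin":0.95},{"dx":0,"dy":0,"dz":1,"spin":0},{"dx":0,"dy":0,"dz":1,"spin":0}]'
python3 -m pendant '[{"dx":0,"dy":0,"dz":1,"spin":0},{"dx":0,"dy":0,"dz":1,"spin":0},{"dx":0,"dy":0,"dz":0,"spin":0},{"dx":0,"dy":0,"dz":0,"spin":0}]'
```

```text
time: 12.5
eef_pos: [0.4934, 0.0344, 0.3301]
eef_rot: [0.771, 0.637, 0.0, 0.0]
contact_force: [0.1, 1.1, -0.3]
finger_gap: 0.0853
gripper_force: 0.0
time: 12.9
eef_pos: [0.4936, 0.0341, 0.2909]
eef_rot: [0.771, 0.637, -0.0, -0.0]
contact_force: [0.4, 1.4, 0.4]
finger_gap: 0.0855
gripper_force: 0.0
```

```bash
python3 -m pendant '[{"dx":0,"dy":0,"dz":1,"spin":0},{"dx":0,"dy":0,"dz":1,"spin":0},{"dx":0,"dy":0,"dz":1,"spin":0},{"dx":0,"dy":0,"dz":1,"spin":0},{"dx":0,"dy":0,"dz":0.6,"spin":0},{"dx":0,"dy":0,"dz":0.5,"spin":0},{"dx":0,"dy":0,"dz":0,"spin":0}]'
python3 -m pendant '[{"dx":0,"dy":0,"dz":0,"spin":0},{"dx":0,"dy":0,"dz":0,"spin":0},{"dx":0,"dy":0,"dz":0,"spin":0},{"dx":0,"dy":0,"dz":0,"spin":0},{"dx":0,"dy":0,"dz":0,"spin":0},{"dx":0,"dy":0,"dz":0,"spin":0}]' 0.0 40
python3 -m pendant '[{"dx":0,"dy":0,"dz":-0.3,"spin":0},{"dx":0,"dy":0,"dz":-0.7,"spin":0},{"dx":0,"dy":0,"dz":-1,"spin":0},{"dx":0,"dy":0,"dz":-1,"spin":0},{"dx":0,"dy":0,"dz":-1,"spin":0},{"dx":0,"dy":0,"dz":0,"spin":0}]'
python3 -c "
from h import *
grab('wrist','w6')"
```

```text
time: 13.6
eef_pos: [0.4937, 0.0338, 0.1882]
eef_rot: [0.771, 0.637, -0.0, -0.0]
contact_force: [-0.2, 0.5, -0.5]
finger_gap: 0.0852
gripper_force: 0.0
time: 14.2
eef_pos: [0.4946, 0.0337, 0.1901]
eef_rot: [0.771, 0.637, 0.001, 0.001]
contact_force: [0.9, 0.1, 6.7]
finger_gap: 0.0591
gripper_force: 45.4
time: 14.8
eef_pos: [0.4948, 0.0338, 0.2723]
eef_rot: [0.771, 0.637, 0.002, 0.002]
contact_force: [0.3, 0.8, -2.8]
finger_gap: 0.0588
gripper_force: 44.5
```

View pics/w6.png

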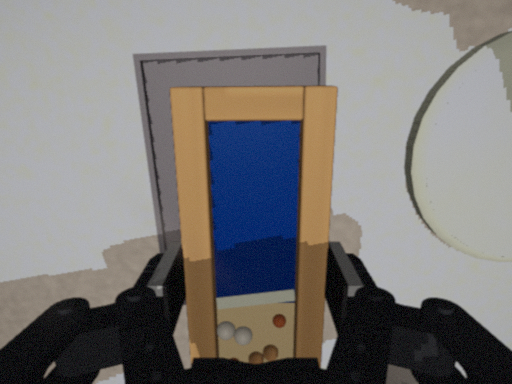

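The frame is held square between the pads, with its far end at row 86. That was the tenth picture, so from here on I use numbers only. Next I work out the grip offset and the carry.

```bash
python3 - <<'E'
from h import *
im,p=load('w6'); X=ray(p,[(173,87),(337,86)],.114); t=np.array([.4948,.0338]); a=np.radians(79.1)
d=X[:,:2]-t; u=np.array([np.cos(a),np.sin(a)]); v=np.array([np.sin(a),-np.cos(a)]); print('along',d@u,'across',d@v)
E
```

```text
along [0.07444435 0.07483749] across [-0.02735286  0.03053328]
```

The grip is centred to about 1.5 mm. I spin 73° in place, then carry past the bottle on the near side.

```bash
python3 -m pendant '[{"dx":0,"dy":0,"dz":-0.5,"spin":1},{"dx":0,"dy":0,"dz":-0.5,"spin":1},{"dx":0,"dy":0,"dz":-0.5,"spin":1},{"dx":0,"dy":0,"dz":0,"spin":1},{"dx":0,"dy":0,"dz":0,"spin":1},{"dx":0,"dy":0,"dz":0,"spin":1},{"dx":0,"dy":0,"dz":0,"spin":1},{"dx":0,"dy":0,"dz":0,"spin":1}]'>/dev/null
python3 -m pendant '[{"dx":0,"dy":0,"dz":0,"spin":1},{"dx":0,"dy":0,"dz":0,"spin":1},{"dx":0,"dy":0,"dz":0,"spin":1},{"dx":0,"dy":0,"dz":0,"spin":1},{"dx":0,"dy":0,"dz":0,"spin":0.75},{"dx":0,"dy":0,"dz":0,"spin":0}]'
python3 -m pendant '[{"dx":-0.46,"dy":0.79,"dz":0,"spin":0},{"dx":-0.46,"dy":0.79,"dz":0,"spin":0},{"dx":-0.46,"dy":0.79,"dz":0,"spin":0},{"dx":-0.46,"dy":0.79,"dz":0,"spin":0},{"dx":-0.46,"dy":0.79,"dz":0,"spin":0},{"dx":-0.46,"dy":0.79,"dz":0,"spin":0},{"dx":-0.46,"dy":0.79,"dz":0,"spin":0},{"dx":-0.46,"dy":0.79,"dz":0,"spin":0}]'
```

```text
time: 16.25
eef_pos: [0.4931, 0.0338, 0.297]
eef_rot: [0.999, 0.053, -0.002, -0.0]
contact_force: [-0.5, 0.6, -3.2]
finger_gap: 0.0587
gripper_force: 44.5
time: 17.05
eef_pos: [0.4331, -0.1002, 0.2976]
eef_rot: [0.999, 0.054, -0.001, -0.0]
contact_force: [0.8, -0.5, -2.2]
finger_gap: 0.0587
gripper_force: 44.5
```

```bash
python3 -m pendant '[{"dx":-0.02,"dy":0.9,"dz":0,"spin":0},{"dx":-0.02,"dy":0.9,"dz":0,"spin":0},{"dx":-0.02,"dy":0.9,"dz":0,"spin":0},{"dx":-0.02,"dy":0.9,"dz":0,"spin":0},{"dx":-0.02,"dy":0.9,"dz":0,"spin":0},{"dx":-0.02,"dy":0.9,"dz":0,"spin":0},{"dx":-0.02,"dy":0.9,"dz":0,"spin":0},{"dx":-0.02,"dy":0.9,"dz":0,"spin":0}]' >/dev/null
python3 -m pendant '[{"dx":-0.02,"dy":0.9,"dz":0,"spin":0},{"dx":-0.02,"dy":0.9,"dz":0,"spin":0},{"dx":-0.02,"dy":0.9,"dz":0,"spin":0},{"dx":-0.02,"dy":0.9,"dz":0,"spin":0},{"dx":-0.02,"dy":0.9,"dz":0,"spin":0},{"dx":-0.02,"dy":0.9,"dz":0,"spin":0},{"dx":0,"dy":0.6,"dz":0,"spin":0},{"dx":0,"dy":0,"dz":0,"spin":0}]'
```

```text
time: 18.65
eef_pos: [0.4564, -0.3644, 0.2988]
eef_rot: [0.999, 0.052, 0.0, 0.0]
contact_force: [0.8, 0.5, -1.9]
finger_gap: 0.0589
gripper_force: 44.5
```

```bash
python3 -m pendant '[{"dx":0,"dy":0,"dz":0.8,"spin":0},{"dx":0,"dy":0,"dz":0.8,"spin":0},{"dx":0,"dy":0,"dz":0.8,"spin":0},{"dx":0,"dy":0,"dz":0.8,"spin":0},{"dx":0,"dy":0,"dz":0.8,"spin":0},{"dx":0,"dy":0,"dz":0.5,"spin":0},{"dx":0,"dy":0,"dz":0.35,"spin":0},{"dx":0,"dy":0,"dz":0.2,"spin":0}]'
python3 -m pendant '[{"dx":0,"dy":0,"dz":0.1,"spin":0},{"dx":0,"dy":0,"dz":0.05,"spin":0},{"dx":0,"dy":0,"dz":0,"spin":0}]'
```

```text
time: 19.45
eef_pos: [0.4563, -0.3628, 0.197]
eef_rot: [0.999, 0.053, -0.0, -0.0]
contact_force: [-0.4, 0.0, -2.5]
finger_gap: 0.0589
gripper_force: 44.4
time: 19.75
eef_pos: [0.4564, -0.363, 0.1953]
eef_rot: [0.999, 0.053, 0.0, 0.0]
contact_force: [-0.1, 0.3, -2.7]
finger_gap: 0.0588
gripper_force: 44.4
```

```bash
python3 -m pendant '[{"dx":0,"dy":0,"dz":0.06,"spin":0},{"dx":0,"dy":0,"dz":0.04,"spin":0},{"dx":0,"dy":0,"dz":0,"spin":0}]'
```

```text
time: 20.05
eef_pos: [0.4566, -0.3631, 0.1941]
eef_rot: [0.999, 0.053, 0.0, 0.0]
contact_force: [-2.2, 2.9, 5.2]
finger_gap: 0.0588
gripper_force: 45.3
```

```bash
python3 -m pendant '[{"dx":0,"dy":0,"dz":0,"spin":0},{"dx":0,"dy":0,"dz":0,"spin":0},{"dx":0,"dy":0,"dz":0,"spin":0},{"dx":0,"dy":0,"dz":-0.4,"spin":0},{"dx":0,"dy":0,"dz":-1,"spin":0},{"dx":0,"dy":0,"dz":-1,"spin":0},{"dx":0,"dy":0,"dz":-1,"spin":0},{"dx":0,"dy":0,"dz":-1,"spin":0}]' 0.85
python3 -m pendant '[{"dx":0,"dy":0,"dz":-1,"spin":-1},{"dx":0,"dy":0,"dz":-1,"spin":-1},{"dx":0,"dy":0,"dz":-1,"spin":-1},{"dx":0,"dy":0,"dz":-1,"spin":-1},{"dx":0,"dy":0,"dz":-1,"spin":-1},{"dx":0,"dy":0,"dz":-1,"spin":-1},{"dx":0,"dy":0,"dz":0,"spin":-1},{"dx":0,"dy":0,"dz":0,"spin":-1}]' 1.0
python3 -m pendant '[{"dx":0,"dy":0,"dz":0,"spin":-1},{"dx":0,"dy":0,"dz":0,"spin":-1},{"dx":0,"dy":0,"dz":0,"spin":-1},{"dx":0,"dy":0,"dz":0,"spin":-1},{"dx":0,"dy":0,"dz":0,"spin":-1},{"dx":0,"dy":0,"dz":0,"spin":-1},{"dx":0,"dy":0,"dz":0,"spin":-0.6},{"dx":0,"dy":0,"dz":0,"spin":0}]'
```

```text
time: 20.85
eef_pos: [0.4563, -0.3628, 0.2821]
eef_rot: [0.999, 0.053, 0.0, 0.0]
contact_force: [0.4, -0.4, 0.5]
finger_gap: 0.0725
gripper_force: 0.0
time: 21.65
eef_pos: [0.4563, -0.3629, 0.4026]
eef_rot: [0.898, 0.439, 0.0, 0.001]
contact_force: [-0.1, -0.1, 0.0]
finger_gap: 0.0855
gripper_force: 0.0
time: 22.45
eef_pos: [0.4562, -0.3628, 0.4012]
eef_rot: [0.709, 0.705, 0.0, 0.0]
contact_force: [0.1, -0.9, 1.1]
finger_gap: 0.0857
gripper_force: 0.0
```

```bash
for i in 1; do :; done; python3 -m pendant '[{"dx":1,"dy":0,"dz":0,"spin":0},{"dx":1,"dy":0,"dz":0,"spin":0},{"dx":1,"dy":0,"dz":0,"spin":0},{"dx":1,"dy":0,"dz":0,"spin":0},{"dx":1,"dy":0,"dz":0,"spin":0},{"dx":1,"dy":0,"dz":0,"spin":0},{"dx":1,"dy":0,"dz":0,"spin":0},{"dx":1,"dy":0,"dz":0,"spin":0}]' >/dev/null
python3 -m pendant '[{"dx":1,"dy":0,"dz":0,"spin":0},{"dx":1,"dy":0,"dz":0,"spin":0},{"dx":1,"dy":0,"dz":0,"spin":0},{"dx":1,"dy":0,"dz":0,"spin":0},{"dx":1,"dy":0,"dz":0,"spin":0},{"dx":1,"dy":0,"dz":0,"spin":0},{"dx":1,"dy":0,"dz":0,"spin":0},{"dx":1,"dy":0,"dz":0,"spin":0}]' >/dev/null
python3 -m pendant '[{"dx":1,"dy":0,"dz":0,"spin":0},{"dx":1,"dy":0,"dz":0,"spin":0},{"dx":1,"dy":0,"dz":0,"spin":0},{"dx":1,"dy":0,"dz":0,"spin":0},{"dx":1,"dy":0,"dz":0,"spin":0},{"dx":1,"dy":0,"dz":0,"spin":0},{"dx":1,"dy":0,"dz":0,"spin":0},{"dx":1,"dy":0,"dz":0,"spin":0}]' >/dev/null
python3 -m pendant '[{"dx":1,"dy":0,"dz":0,"spin":0},{"dx":1,"dy":0,"dz":0,"spin":0},{"dx":1,"dy":0,"dz":0,"spin":0},{"dx":1,"dy":0,"dz":0,"spin":0},{"dx":1,"dy":0,"dz":0,"spin":0},{"dx":1,"dy":0,"dz":0,"spin":0},{"dx":0,"dy":0,"dz":0,"spin":0},{"dx":0,"dy":0,"dz":0,"spin":0}]'
python3 - <<'E'
from h import *
im,p=grab('wrist','w7'); d,pd=grab('side','d7'); s,ps=grab('scene','s7')
def wood(n,w,q,z,lo=90):
    h=cv2.cvtColor(w,cv2.COLOR_RGB2HSV); m=cv2.inRange(h,(5,lo,60),(25,255,255)); m=cv2.morphologyEx(m,2,np.ones((3,3)))
    for c in cv2.findContours(m,0,2)[0]:
        if cv2.contourArea(c)>150:
            X=ray(q,cv2.convexHull(c)[:,0],z)[:,:2]; r=cv2.minAreaRect((X*1000).astype(np.float32)); 
            if max(r[1])<300: print(n,cv2.boundingRect(c),np.round(r[0],1),np.round(r[1],1),round(r[2],1))
wood('wrist',im,p,.026); wood('side',d,pd,.036); wood('scene',s,ps,.036)
# finished picture's blue panel (board recess floor ~ .01+.016)
for n,w,q in(('side',d,pd),('scene',s,ps)):
    h=cv2.cvtColor(w,cv2.COLOR_RGB2HSV); m=cv2.inRange(h,(110,120,20),(130,255,140))
    for c in cv2.findContours(m,0,2)[0]:
        if 60<cv2.contourArea(c)<1500:
            X=ray(q,c[:,0],.026); print(n,'blue',cv2.boundingRect(c),X[:,:2].min(0).round(3),X[:,:2].max(0).round(3))
E
```

```text
time: 25.65
eef_pos: [0.4584, 0.2378, 0.4007]
eef_rot: [0.708, 0.706, -0.0, 0.0]
contact_force: [-1.0, 0.1, -1.1]
finger_gap: 0.0852
gripper_force: 0.0
wrist (379, 191, 33, 22) [606.3 193.2] [33.4 22.5] 3.9
wrist (366, 164, 22, 16) [584.  226.6] [13.5 23.9] 73.1
wrist (157, 6, 165, 134) [443.8 319.1] [148.3  59.2] 28.0
side (310, 372, 25, 12) [ 195.4 -535.4] [27.2 60.1] 49.1
side (457, 271, 55, 74) [ 733.  -729.2] [170.8 218.9] 72.9
side (283, 243, 82, 68) [ 435.9 -325.5] [179.4 193.3] 6.1
side (188, 164, 30, 28) [428.6 298.2] [165.9  68.6] 28.1
scene (424, 342, 44, 42) [379.9 687.3] [124.6  64.4] 14.4
scene (461, 278, 22, 52) [181.4 622.7] [148.   52.4] 35.6
scene (306, 252, 34, 51) [452.7 323.7] [150.   56.6] 28.1
scene (172, 130, 65, 46) [ 460.9 -287.3] [163.2 194.6] 6.0
scene (50, 102, 60, 43) [ 764.4 -696.5] [177.  212.4] 72.7
scene (203, 76, 31, 18) [ 225.  -554.1] [ 87.3 135.1] 37.9
side blue (69, 118, 69, 32) [0.136 0.815] [0.448 0.894]
side blue (66, 49, 47, 13) [0.462 1.609] [0.744 1.722]
scene blue (342, 223, 22, 6) [0.233 0.231] [0.293 0.284]
scene blue (199, 151, 17, 13) [ 0.436 -0.274] [ 0.502 -0.244]
scene blue (228, 97, 49, 38) [ 0.153 -0.421] [ 0.271 -0.242]
scene blue (80, 54, 79, 43) [ 0.354 -0.942] [ 0.673 -0.818]
```

The wrist view gives the blank frame at (0.444,0.319) with its long axis at 28°, size 148×59 mm, which is sound. I spin 62°, descend and grasp.

```bash
python3 -m pendant '[{"dx":1,"dy":-0.18,"dz":0,"spin":0},{"dx":1,"dy":-0.18,"dz":0,"spin":0},{"dx":1,"dy":-0.18,"dz":0,"spin":0},{"dx":1.0,"dy":-0.18,"dz":0,"spin":0},{"dx":0.05,"dy":0,"dz":0,"spin":1},{"dx":0,"dy":0,"dz":0.7,"spin":1},{"dx":0,"dy":0,"dz":0.7,"spin":1},{"dx":0,"dy":0,"dz":0.7,"spin":1}]' >/dev/null
python3 -m pendant '[{"dx":0,"dy":0,"dz":0.7,"spin":1},{"dx":0,"dy":0,"dz":0.7,"spin":1},{"dx":0,"dy":0,"dz":0.7,"spin":1},{"dx":0,"dy":0,"dz":0.7,"spin":1},{"dx":0,"dy":0,"dz":0.7,"spin":1},{"dx":0,"dy":0,"dz":0.7,"spin":1},{"dx":0,"dy":0,"dz":0.7,"spin":0.8},{"dx":0,"dy":0,"dz":0,"spin":0}]'
python3 - <<'E'
from h import *
im,p=grab('wrist','w8'); d,pd=load('d7'); s,ps=load('s7')
h=cv2.cvtColor(im,cv2.COLOR_RGB2HSV); m=cv2.inRange(h,(5,90,60),(25,255,255)); m=cv2.morphologyEx(m,2,np.ones((3,3)))
for c in cv2.findContours(m,0,2)[0]:
    if cv2.contourArea(c)>1000: print(cv2.boundingRect(c),ray(p,cv2.boxPoints(cv2.minAreaRect(c)),.026).round(3).tolist())
for q,w,n in((pd,d,'side'),(ps,s,'scene')):
    for X in([.456,-.363,.03],[.48,-.36,.026],[.43,-.366,.026],[.45,-.262,.03]):
        u=proj(q,X)[0].round().astype(int); print(n,X,u,w[u[1],u[0]] if 0<=u[1]<384 and 0<=u[0]<512 else None)
E
```

```text
time: 27.4
eef_pos: [0.4446, 0.3171, 0.2585]
eef_rot: [0.971, 0.24, -0.002, 0.001]
contact_force: [-0.2, -0.6, -0.3]
finger_gap: 0.0854
gripper_force: 0.0
(198, 84, 106, 227) [[0.496, 0.38, 0.026], [0.523, 0.328, 0.026], [0.395, 0.254, 0.026], [0.362, 0.317, 0.026]]
side [0.456, -0.363, 0.03] [339 279] [54 60 94]
side [0.48, -0.36, 0.026] [343 275] [54 60 94]
side [0.43, -0.366, 0.026] [334 285] [180 161 120]
side [0.45, -0.262, 0.03] [313 260] [55 61 95]
scene [0.456, -0.363, 0.03] [194 137] [10 31 81]
scene [0.48, -0.36, 0.026] [189 141] [13 32 80]
scene [0.43, -0.366, 0.026] [200 134] [143 133  99]
scene [0.45, -0.262, 0.03] [211 153] [13 33 81]
```

The frame end is measured 75 mm from the TCP and 2 mm off across, which is good. The blue panel also appears at its expected place on the board. I grasp and lift.

```bash
python3 -m pendant '[{"dx":0,"dy":0,"dz":1,"spin":0},{"dx":0,"dy":0,"dz":1,"spin":0},{"dx":0,"dy":0,"dz":1,"spin":0},{"dx":0,"dy":0,"dz":0.6,"spin":0},{"dx":0,"dy":0,"dz":0.2,"spin":0},{"dx":0,"dy":0,"dz":0,"spin":0}]'
python3 -m pendant '[{"dx":0,"dy":0,"dz":0,"spin":0},{"dx":0,"dy":0,"dz":0,"spin":0},{"dx":0,"dy":0,"dz":0,"spin":0},{"dx":0,"dy":0,"dz":0,"spin":0},{"dx":0,"dy":0,"dz":0,"spin":0},{"dx":0,"dy":0,"dz":0,"spin":0}]' 0.0 40
python3 -m pendant '[{"dx":0,"dy":0,"dz":-0.3,"spin":0},{"dx":0,"dy":0,"dz":-0.7,"spin":0},{"dx":0,"dy":0,"dz":-1,"spin":0},{"dx":0,"dy":0,"dz":-1,"spin":0},{"dx":0,"dy":0,"dz":-1,"spin":0},{"dx":0,"dy":0,"dz":0,"spin":0}]'
```

```text
time: 28.05
eef_pos: [0.4455, 0.3182, 0.1849]
eef_rot: [0.971, 0.241, 0.0, 0.0]
contact_force: [1.1, -1.2, -0.2]
finger_gap: 0.0852
gripper_force: 0.0
time: 28.65
eef_pos: [0.446, 0.3188, 0.1864]
eef_rot: [0.971, 0.241, 0.001, -0.0]
contact_force: [-1.3, 0.8, 6.4]
finger_gap: 0.059
gripper_force: 44.4
time: 29.25
eef_pos: [0.4462, 0.3188, 0.2685]
eef_rot: [0.971, 0.241, 0.003, -0.001]
contact_force: [1.0, 0.3, -1.7]
finger_gap: 0.0587
gripper_force: 43.8
```

```bash
python3 -m pendant '[{"dx":-0.39,"dy":0.83,"dz":0,"spin":0},{"dx":-0.39,"dy":0.83,"dz":0,"spin":0},{"dx":-0.39,"dy":0.83,"dz":0,"spin":0},{"dx":-0.39,"dy":0.83,"dz":0,"spin":0},{"dx":-0.39,"dy":0.83,"dz":0,"spin":0},{"dx":-0.39,"dy":0.83,"dz":0,"spin":0},{"dx":-0.39,"dy":0.83,"dz":0,"spin":0},{"dx":-0.39,"dy":0.83,"dz":0,"spin":0}]' >/dev/null
python3 -m pendant '[{"dx":-0.22,"dy":0.94,"dz":0,"spin":0},{"dx":-0.22,"dy":0.94,"dz":0,"spin":0},{"dx":-0.22,"dy":0.94,"dz":0,"spin":0},{"dx":-0.22,"dy":0.94,"dz":0,"spin":0},{"dx":-0.22,"dy":0.94,"dz":0,"spin":0},{"dx":-0.22,"dy":0.94,"dz":0,"spin":0},{"dx":-0.22,"dy":0.94,"dz":0,"spin":0},{"dx":0,"dy":0,"dz":0,"spin":-0.4}]'
python3 -m pendant '[{"dx":0,"dy":0,"dz":0,"spin":-1},{"dx":0,"dy":0,"dz":0,"spin":-1},{"dx":0,"dy":0,"dz":0,"spin":-1},{"dx":0,"dy":0,"dz":0,"spin":-1},{"dx":0,"dy":0,"dz":0,"spin":-1},{"dx":0,"dy":0,"dz":0,"spin":-1},{"dx":0,"dy":0,"dz":0,"spin":-1},{"dx":0,"dy":0,"dz":0,"spin":-1}]' >/dev/null
python3 -m pendant '[{"dx":0,"dy":0,"dz":0,"spin":-1},{"dx":0,"dy":0,"dz":0,"spin":0},{"dx":0,"dy":0,"dz":0,"spin":0}]'
python3 - <<'E'
from h import *
im,p=grab('wrist','w9'); st=manip.get_state(); q=st['eef_rot']; t=st['eef_pos']; a=2*np.arctan2(q[1],q[0]); print(t,np.degrees(a))
h=cv2.cvtColor(im,cv2.COLOR_RGB2HSV); m=cv2.inRange(h,(5,90,60),(25,255,255)); m=cv2.morphologyEx(m,2,np.ones((3,3)))
u=np.array([np.cos(a),np.sin(a)]); v=np.array([np.sin(a),-np.cos(a)])
for c in cv2.findContours(m,0,2)[0]:
    if cv2.contourArea(c)>3000:
        k=c[:,0]; y0=k[:,1].min(); r=k[(k[:,1]>y0+6)&(k[:,1]<y0+20)]; e=[[r[:,0].min(),y0],[r[:,0].max(),y0]]
        X=ray(p,e,t[2]-.158)[:,:2]-t[:2]; print(e,X@u,X@v)
E
```

```text
time: 30.85
eef_pos: [0.4862, 0.0393, 0.2637]
eef_rot: [0.966, 0.259, -0.001, 0.0]
contact_force: [0.6, -1.1, -1.8]
finger_gap: 0.0585
gripper_force: 43.9
time: 31.95
eef_pos: [0.4859, 0.0409, 0.264]
eef_rot: [0.757, 0.653, -0.001, -0.0]
contact_force: [0.3, -0.1, -2.2]
finger_gap: 0.0591
gripper_force: 43.9
[0.48599717 0.04092753 0.26414836] 81.59256835115201
[[np.int32(174), np.int32(92)], [np.int32(336), np.int32(92)]] [0.07259456 0.07261883] [-0.02829298  0.02890074]
```

```bash
python3 -m pendant '[{"dx":0.1,"dy":0.07,"dz":0.6,"spin":0},{"dx":0,"dy":0,"dz":0.8,"spin":0},{"dx":0,"dy":0,"dz":0.8,"spin":0},{"dx":0,"dy":0,"dz":0.6,"spin":0},{"dx":0,"dy":0,"dz":0.4,"spin":0},{"dx":0,"dy":0,"dz":0.2,"spin":0},{"dx":0,"dy":0,"dz":0.1,"spin":0},{"dx":0,"dy":0,"dz":0,"spin":0}]'
python3 -m pendant '[{"dx":0,"dy":0,"dz":0.06,"spin":0},{"dx":0,"dy":0,"dz":0.06,"spin":0},{"dx":0,"dy":0,"dz":0,"spin":0}]'
```

```text
time: 32.8
eef_pos: [0.4882, 0.0427, 0.1949]
eef_rot: [0.757, 0.654, 0.0, 0.0]
contact_force: [0.1, 0.4, -2.1]
finger_gap: 0.0587
gripper_force: 43.9
time: 33.1
eef_pos: [0.488, 0.0427, 0.1925]
eef_rot: [0.756, 0.654, 0.0, 0.0]
contact_force: [0.1, -1.0, -2.5]
finger_gap: 0.059
gripper_force: 43.9
```

```bash
python3 -m pendant '[{"dx":0,"dy":0,"dz":0.05,"spin":0},{"dx":0,"dy":0,"dz":0.05,"spin":0},{"dx":0,"dy":0,"dz":0,"spin":0}]'
```

```text
time: 33.4
eef_pos: [0.4884, 0.0427, 0.1923]
eef_rot: [0.756, 0.654, -0.0, -0.0]
contact_force: [-7.5, 1.2, 12.9]
finger_gap: 0.0584
gripper_force: 45.5
```

```bash
python3 -m pendant '[{"dx":0,"dy":0,"dz":-0.05,"spin":0},{"dx":0,"dy":0,"dz":0,"spin":0},{"dx":0,"dy":0,"dz":0,"spin":0},{"dx":0,"dy":0,"dz":0,"spin":0},{"dx":0,"dy":0,"dz":-0.5,"spin":0},{"dx":0,"dy":0,"dz":-1,"spin":0},{"dx":0,"dy":0,"dz":-1,"spin":0},{"dx":0,"dy":0,"dz":-1,"spin":0}]' 0.9
python3 -m pendant '[{"dx":0,"dy":0,"dz":-1,"spin":0},{"dx":0,"dy":0,"dz":-1,"spin":0},{"dx":0,"dy":0,"dz":-1,"spin":0},{"dx":0,"dy":0,"dz":-1,"spin":0},{"dx":0,"dy":0,"dz":-1,"spin":0},{"dx":0,"dy":0,"dz":-1,"spin":0},{"dx":0,"dy":0,"dz":-1,"spin":0},{"dx":0,"dy":0,"dz":0,"spin":0}]' 1.0
python3 - <<'E'
from h import *
im,p=grab('wrist','w10'); s,ps=grab('scene','s10'); d,pd=grab('side','d10')
h=cv2.cvtColor(im,cv2.COLOR_RGB2HSV); m=cv2.inRange(h,(5,90,60),(25,255,255)); m=cv2.morphologyEx(m,2,np.ones((3,3)))
for c in cv2.findContours(m,0,2)[0]:
    if cv2.contourArea(c)>1000:
        X=ray(p,cv2.convexHull(c)[:,0],.032)[:,:2]; r=cv2.minAreaRect((X*1000).astype(np.float32)); print(cv2.boundingRect(c),np.round(r[0],1),np.round(r[1],1),round(r[2],1))
# tray mask: dark grey hull
m=cv2.inRange(h,(0,0,50),(179,60,110)); m=cv2.morphologyEx(m,2,np.ones((5,5)))
for c in cv2.findContours(m,0,2)[0]:
    if cv2.contourArea(c)>3000:
        X=ray(p,cv2.convexHull(c)[:,0],.012)[:,:2]; r=cv2.minAreaRect((X*1000).astype(np.float32)); print('grey',cv2.boundingRect(c),np.round(r[0],1),np.round(r[1],1),round(r[2],1))
# lamp grip: dark blob near expected, scene
x=proj(ps,[[.628,.278,.18]])[0]; g=cv2.cvtColor(s,cv2.COLOR_RGB2GRAY); print('grip exp',x)
m=cv2.inRange(g,0,45)
for c in cv2.findContours(m,0,2)[0]:
    b=cv2.boundingRect(c)
    if cv2.contourArea(c)>15 and abs(b[0]+b[2]/2-x[0])<40 and abs(b[1]+b[3]/2-x[1])<40: print('dark',b,ray(ps,(b[0]+b[2]/2,b[1]+4),.192).round(3))
E
```

```text
time: 34.2
eef_pos: [0.488, 0.0427, 0.2626]
eef_rot: [0.756, 0.654, 0.0, 0.0]
contact_force: [0.4, -0.1, 0.3]
finger_gap: 0.0774
gripper_force: 0.0
time: 35.0
eef_pos: [0.4885, 0.0427, 0.4054]
eef_rot: [0.756, 0.654, 0.003, 0.002]
contact_force: [0.1, -0.3, 0.2]
finger_gap: 0.0851
gripper_force: 0.0
(221, 87, 63, 146) [488.7  40.2] [149.8  59.8] 81.7
grey (190, 70, 120, 168) [486.   40.7] [180.8 119.5] 81.3
grip exp [265.77739107 280.29428158]
dark (262, 276, 7, 12) [[0.631 0.281 0.192]]
```

The frame measures (0.4887,0.0402) at 81.7°, within 3 mm of the tray centre and square. The grip is at (0.631,0.281), r=0.257, with the arm at 102.4°. The return target is 177.0°, so I fetch the grip with the tool x along the lamp arm.

```bash
python3 -m pendant '[{"dx":0.985,"dy":0.41,"dz":0,"spin":0},{"dx":0.985,"dy":0.41,"dz":0,"spin":0},{"dx":0.985,"dy":0.41,"dz":0,"spin":0},{"dx":0.985,"dy":0.41,"dz":0,"spin":0},{"dx":0.985,"dy":0.41,"dz":0,"spin":0},{"dx":0.985,"dy":0.41,"dz":0,"spin":0},{"dx":0.985,"dy":0.41,"dz":0,"spin":0},{"dx":0.985,"dy":0.41,"dz":0,"spin":0}]' >/dev/null
python3 -m pendant '[{"dx":0.985,"dy":0.41,"dz":0,"spin":0},{"dx":0.985,"dy":0.41,"dz":0,"spin":0},{"dx":0.985,"dy":0.41,"dz":0,"spin":0},{"dx":0.985,"dy":0.41,"dz":0,"spin":0},{"dx":0.985,"dy":0.41,"dz":0,"spin":0},{"dx":0,"dy":0,"dz":0,"spin":-0.9},{"dx":0,"dy":0,"dz":0,"spin":-0.9},{"dx":0,"dy":0,"dz":0,"spin":-0.9}]' > /dev/null
python3 -m pendant '[{"dx":0,"dy":0,"dz":0,"spin":-0.9},{"dx":0,"dy":0,"dz":0,"spin":0},{"dx":0,"dy":0,"dz":0,"spin":0}]'
```

```text
time: 37.05
eef_pos: [0.6303, 0.2806, 0.3997]
eef_rot: [0.628, 0.778, -0.001, -0.001]
contact_force: [-0.5, 0.5, -0.4]
finger_gap: 0.0854
gripper_force: 0.0
```

```bash
python3 -m pendant '[{"dx":0,"dy":0,"dz":1,"spin":0},{"dx":0,"dy":0,"dz":1,"spin":0},{"dx":0,"dy":0,"dz":0.9,"spin":0},{"dx":0,"dy":0,"dz":0.5,"spin":0},{"dx":0,"dy":0,"dz":0,"spin":0}]'
python3 -m pendant '[{"dx":0,"dy":0,"dz":0,"spin":0},{"dx":0,"dy":0,"dz":0,"spin":0},{"dx":0,"dy":0,"dz":0,"spin":0},{"dx":0,"dy":0,"dz":0,"spin":0},{"dx":0,"dy":0,"dz":0,"spin":0},{"dx":0,"dy":0,"dz":0,"spin":0},{"dx":0,"dy":0,"dz":0,"spin":0},{"dx":0,"dy":0,"dz":0,"spin":0}]' 0.0 30
```

```text
time: 37.55
eef_pos: [0.6299, 0.2805, 0.3305]
eef_rot: [0.627, 0.779, -0.002, -0.001]
contact_force: [-0.1, 0.5, -0.5]
finger_gap: 0.0854
gripper_force: 0.0
time: 38.35
eef_pos: [0.6306, 0.2808, 0.3343]
eef_rot: [0.627, 0.779, 0.001, 0.0]
contact_force: [-0.3, 0.1, 4.9]
finger_gap: 0.0228
gripper_force: 29.3
```

```bash
python3 -m pendant '[{"dx":-0.027,"dy":-0.833,"dz":0,"spin":-0.65},{"dx":-0.027,"dy":-0.833,"dz":0,"spin":-0.65},{"dx":-0.027,"dy":-0.833,"dz":0,"spin":-0.65},{"dx":-0.027,"dy":-0.833,"dz":0,"spin":-0.65},{"dx":-0.027,"dy":-0.833,"dz":0,"spin":-0.65},{"dx":-0.027,"dy":-0.833,"dz":0,"spin":-0.65}]'
```

```text
time: 38.95
eef_pos: [0.5391, 0.2411, 0.3343]
eef_rot: [0.463, 0.886, 0.001, 0.001]
contact_force: [0.4, 0.1, 5.5]
finger_gap: 0.0226
gripper_force: 29.9
```

Very low forces, so I carry on: 14 more rows in total, the last ones slower.

```bash
python3 -m pendant '[{"dx":-0.027,"dy":-0.833,"dz":0,"spin":-0.65},{"dx":-0.027,"dy":-0.833,"dz":0,"spin":-0.65},{"dx":-0.027,"dy":-0.833,"dz":0,"spin":-0.65},{"dx":-0.027,"dy":-0.833,"dz":0,"spin":-0.65},{"dx":-0.027,"dy":-0.833,"dz":0,"spin":-0.65},{"dx":-0.027,"dy":-0.833,"dz":0,"spin":-0.65},{"dx":-0.027,"dy":-0.833,"dz":0,"spin":-0.65}]'
python3 -m pendant '[{"dx":-0.027,"dy":-0.833,"dz":0,"spin":-0.65},{"dx":-0.027,"dy":-0.833,"dz":0,"spin":-0.65},{"dx":-0.027,"dy":-0.833,"dz":0,"spin":-0.65},{"dx":-0.027,"dy":-0.833,"dz":0,"spin":-0.65},{"dx":-0.027,"dy":-0.833,"dz":0,"spin":-0.65},{"dx":0,"dy":0,"dz":0,"spin":0}]'
```

```text
time: 39.65
eef_pos: [0.461, 0.1556, 0.3343]
eef_rot: [0.251, 0.968, 0.001, 0.0]
contact_force: [-1.0, 2.2, 6.9]
finger_gap: 0.0225
gripper_force: 30.0
time: 40.25
eef_pos: [0.4322, 0.0765, 0.3342]
eef_rot: [0.093, 0.996, -0.0, -0.002]
contact_force: [-9.5, 0.4, 10.6]
finger_gap: 0.0226
gripper_force: 30.2
```

```bash
python3 -m pendant '[{"dx":0.05,"dy":-0.83,"dz":0,"spin":-0.65},{"dx":0.03,"dy":-0.83,"dz":0,"spin":-0.65},{"dx":0,"dy":0,"dz":0,"spin":0},{"dx":0,"dy":0,"dz":0,"spin":0}]'
python3 - <<'E'
from h import *
s,ps=grab('scene','s11')
g=cv2.cvtColor(s,cv2.COLOR_RGB2GRAY)
x=proj(ps,[[.488,.040,.15],[.554,.04,.15],[.488,.106,.15],[.422,.04,.15],[.488,-.026,.15]]).round(1);print(x.tolist())
E
```

```text
time: 40.65
eef_pos: [0.427, 0.0447, 0.3343]
eef_rot: [0.029, 1.0, -0.0, 0.002]
contact_force: [3.0, -2.5, 4.2]
finger_gap: 0.0225
gripper_force: 30.0
[[252.6, 194.2], [234.2, 205.8], [266.6, 209.4], [270.2, 183.1], [239.3, 179.8]]
```

```bash
python3 -m pendant '[{"dx":0,"dy":0,"dz":0,"spin":0},{"dx":0,"dy":0,"dz":0,"spin":0},{"dx":0,"dy":0,"dz":0,"spin":0},{"dx":0,"dy":0,"dz":0,"spin":0},{"dx":0,"dy":0,"dz":-0.7,"spin":0},{"dx":0,"dy":0,"dz":-1,"spin":0},{"dx":0,"dy":0,"dz":-1,"spin":0},{"dx":0,"dy":0,"dz":-1,"spin":0}]' 1.0
python3 -m pendant '[{"dx":0,"dy":0,"dz":-1,"spin":1},{"dx":0,"dy":0,"dz":-1,"spin":1},{"dx":0,"dy":0,"dz":-1,"spin":1},{"dx":0,"dy":0,"dz":0,"spin":1},{"dx":0,"dy":0,"dz":0,"spin":1},{"dx":0,"dy":0,"dz":0,"spin":1},{"dx":0,"dy":0,"dz":0,"spin":1},{"dx":0,"dy":0,"dz":0,"spin":1}]' > /dev/null
python3 -m pendant '[{"dx":0,"dy":0,"dz":0,"spin":1},{"dx":0,"dy":0,"dz":0,"spin":1},{"dx":0,"dy":0,"dz":0,"spin":1},{"dx":0,"dy":0,"dz":0,"spin":1},{"dx":0,"dy":0,"dz":0,"spin":1},{"dx":0,"dy":0,"dz":0,"spin":1},{"dx":0,"dy":0,"dz":0,"spin":1},{"dx":0,"dy":0,"dz":0,"spin":0}]'
python3 - <<'E'
from h import *
w,p=grab('wrist','w12'); s,ps=grab('scene','s12'); d,pd=grab('side','d12')
# ring: bright low-sat blob, circle
x=proj(p,[[.486,.0415,.15],[.552,.0415,.15]]); print('lens exp',x.round())
g=cv2.medianBlur(cv2.cvtColor(w,cv2.COLOR_RGB2GRAY),5); R=np.linalg.norm(x[1]-x[0])
c=cv2.HoughCircles(g,3,1.5,40,param1=120,param2=.7,minRadius=int(R*.7),maxRadius=int(R*1.15))
if c is not None:
    for k in c[0][:4]: print(k.round(),R.round(),ray(p,k[:2],.148).round(4))
x=proj(ps,[[.427,.045,.192]])[0]; m=cv2.inRange(cv2.cvtColor(s,cv2.COLOR_RGB2GRAY),0,45); print(x)
for c in cv2.findContours(m,0,2)[0]:
    b=cv2.boundingRect(c)
    if cv2.contourArea(c)>15 and abs(b[0]+b[2]/2-x[0])<30 and abs(b[1]-x[1])<30: print('dark',b,ray(ps,(b[0]+b[2]/2,b[1]+4),.192).round(3))
for n,q,im,q0 in(('scene',ps,s,'scene0'),('side',pd,d,'side0')):
    i0,_=load(q0); df=np.abs(im.astype(int)-i0).max(2)
    for nm,X in(('cup',[.604,.323,.06]),('dish',[.599,.207,.015]),('bottle',[.574,-.161,.1]),('done',[.45,-.262,.03])):
        u=proj(q,X)[0].astype(int); print(n,nm,df[u[1]-12:u[1]+12,u[0]-12:u[0]+12].mean().round(1))
E
```

```text
time: 41.5
eef_pos: [0.4264, 0.0451, 0.4092]
eef_rot: [0.028, 1.0, 0.0, 0.0]
contact_force: [0.1, -0.2, 0.3]
finger_gap: 0.0853
gripper_force: 0.0
time: 43.1
eef_pos: [0.4263, 0.045, 0.4684]
eef_rot: [0.702, 0.712, 0.0, 0.0]
contact_force: [0.8, -1.1, -1.0]
finger_gap: 0.0855
gripper_force: 0.0
lens exp [[323. 180.]
 [399. 181.]]
[322. 173.  59.] 76.0 [[0.4851 0.0471 0.148 ]]
[224. 272.  86.] 76.0 [[ 0.4    -0.0508  0.148 ]]
[470. 175.  79.] 76.0 [[0.6138 0.0477 0.148 ]]
[430.  91.  84.] 76.0 [[0.5672 0.1169 0.148 ]]
[270.38154642 176.4121825 ]
dark (267, 176, 6, 13) [[0.436 0.054 0.192]]
scene cup 10.1
scene dish 11.1
scene bottle 77.1
scene done 25.9
side cup 18.5
side dish 33.1
side bottle 12.0
side done 4.5
```

The lens measures (0.485,0.047) against the frame at (0.489,0.040), which is inside 25 mm. I hand in.

```bash
python3 -c "
from workcell import manip
print(manip.job_done())"
```

```text
the job is handed in; nothing more can be done
None
```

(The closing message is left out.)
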